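Put the microscope objectives away by length

ROBOT

A 6-joint arm with a two-finger parallel gripper is mounted at the origin on the work surface. World frame = base frame: x ahead of the robot, y to its left, z up, the work surface at z = 0. Lengths are in m, angles in degrees, forces in N, time in s.
With the tool pointing down it reaches from about 0.4 to 0.825 m from the base axis. Payload 7 kg.
Tool frame: the origin (TCP) lies midway between the tips of the shut fingers; the grasp point (between the pads) lies r.tcp_to_grasp behind it (r.tcp_to_grasp is the distance from the TCP to the grasp point, in m); x points along the fingers, y is the direction in which the jaws open and shut, and the axes are right-handed (so a half turn about x gives the same grasp; the last joint's range is limited). The gripper opens to 88 mm and grips with 3 to 60 N. Pads are 19 mm wide; open, the fingers measure 130 mm over their backs; the gripper's body (78 mm by 193 mm) begins 47 mm behind the grasp point.
Start: joints at [-49.555, 20.546, 0.682, 0, -70.136, -16.507], TCP at [0.274, -0.617, 0.227] pointing down, gripper open.
Joint ranges: [-176.03, 176.03], [-82.01, 121.73], [-58.28, 71.71], [-173.87, 95.51], [-174.79, -0.11], [-173.66, 173.66]. Speed limits (degrees/s): [136.94, 136.94, 172.46, 180, 180, 180].

INTERFACE

Orientations are given as [roll, pitch, yaw] about the fixed x, y, z axes, in that order (R = Rz(yaw) Ry(pitch) Rx(roll)).
In Python, from plant import r gives the robot as it stands.
- The arm moves only by the tool carry_out, never from a script. Its argument "moves" is a list of rows, each a list of 7 numbers: the shift along the world's x, y, z in mm, then the turn, a rotation vector about the world's x, y, z in rad, then the opening in per cent of the stroke, from 0 (shut) to 100 (fully open). In form: [[x, y, z, wx, wy, wz, claw], ...]. A call has 1 to 5 rows; each row is the pose to reach, as a shift and turn from the pose commanded when the call began; what a row does not reach only later rows make up. A row lasts 1/10 s, in which the tool goes at most 50 mm and 8.59 degrees, less where a joint would pass 70% of its speed; a pose out of reach is approached as far as the arm can. A call with a gripper value outside its range is refused whole. The fingers move at their own pace and stop on an object; "squeeze" is the grip in N (left out, the last holds). Time passes only in rows, so rows that repeat a pose let the fingers close. It gives the time, the measured TCP pose, the force and the opening at its end, in the units of the state.
- r.get_state(): the state, without advancing time (a new reading comes with each control period).
- r.capture(name): name is "scene" or "top" or "wrist"; returns the picture (480x640x3 uint8, blue, green, red); there is no depth.
- r.camera_params(name): a dict with "K" (3x3 intrinsics, pixels), "D" ([k1, k2, p1, p2, k3] as OpenCV has them; the pictures are not rectified), "rvec" (rotation vector, rad) and "tvec" (3), from world to camera coordinates, as OpenCV has them. Camera axes: x right, y down, z forward; pixel columns grow to the right and rows downward; lengths in m; the calibration is good to about 2 mm. A picture is of the moment at which its call begins: read the wrist's pose just before it. camera_params takes no time and is no camera call; for the wrist camera it gives the pose at the moment of the call.
- r.close_job(): hands the job in, once; it reports no verdict.
The state is a dict: "time_s": time; "joints": joint angles; "qd": joint speeds; "joint_torque": joint torques, N m; "tcp_pos": TCP position; "eef_rot": TCP orientation; "contact_force": force on the tool from outside, world axes, zero at the start; "moment": the same for the moment, N m; "gripper_width": finger opening in m.
Only numpy, scipy, OpenCV 4.12 (cv2) and the standard library are available. Lean on these libraries where they do the work, as an engineer would, in place of code of your own. Each camera call takes 0.05 s, during which the arm holds its last target. There are 200 camera calls.

TASK

Put the four cleaned microscope objectives away in the grooved storage tray in order of length: each lies on its side along its own groove, the shortest in the shortest groove and so on up to the longest in the longest, settled in the bottom of the V and not sticking out over either end. Set each one down in its groove rather than dropping it from a height, and do not move the oil bottle or the blower.

Things in the scene. Friction and masses are not known exactly. Their poses are not given: they have to be found in the camera images.
- objective_a_center (a point): The shortest microscope objective, 36 mm long, lying on its side on the blue lens mat (4 mm thick): pale metal barrel of 30 mm diameter; 5 mm dark thread at its -x end, blunt 5 mm nose about as wide as the barrel at +x. It can roll; about 90 g. The point is its centre, on the axis, half-way along, 15 mm above the mat; x is its long axis.
- groove_a: The first and shortest of four parallel V-grooves, 64 mm apart, in the fixed grey tray (top 18 mm high): 56 mm long, for the 36 mm objective; 30 mm wide, 6 mm deep, black lined, open at the ends. Origin: under its middle at bench height; x along the groove, y across, z up. A barrel settled in it, either way round, has its axis 28 mm above the origin.
- objective_b_center (a point): The second shortest microscope objective, 50 mm long, lying on its side on the blue lens mat (4 mm thick): pale metal barrel of 30 mm diameter; 5 mm dark thread at its -x end, 11 mm nose that narrows a little at +x. It can roll; about 120 g. The point is its centre, on the axis, half-way along, 15 mm above the mat; x is its long axis.
- groove_b: The second of four parallel V-grooves, 64 mm apart, in the fixed grey tray (top 18 mm high): 70 mm long, for the 50 mm objective; 30 mm wide, 6 mm deep, black lined, open at the ends. Origin: under its middle at bench height; x along the groove, y across, z up. A barrel settled in it, either way round, has its axis 28 mm above the origin.
- objective_c_center (a point): The second longest microscope objective, 64 mm long, lying on its side on the blue lens mat (4 mm thick): pale metal barrel of 30 mm diameter; 5 mm dark thread at its -x end, 17 mm nose that narrows to 13 mm at +x. It can roll; about 150 g. The point is its centre, on the axis, half-way along, 15 mm above the mat; x is its long axis.
- groove_c: The third of four parallel V-grooves, 64 mm apart, in the fixed grey tray (top 18 mm high): 84 mm long, for the 64 mm objective; 30 mm wide, 6 mm deep, black lined, open at the ends. Origin: under its middle at bench height; x along the groove, y across, z up. A barrel settled in it, either way round, has its axis 28 mm above the origin.
- objective_d_center (a point): The longest microscope objective, 78 mm long, lying on its side on the blue lens mat (4 mm thick): pale metal barrel of 30 mm diameter; 5 mm dark thread at its -x end, 24 mm pointed nose at +x. It can roll; about 180 g. The point is its centre, on the axis, half-way along, 15 mm above the mat; x is its long axis.
- groove_d: The fourth and longest of four parallel V-grooves, 64 mm apart, in the fixed grey tray (top 18 mm high): 98 mm long, for the 78 mm objective; 30 mm wide, 6 mm deep, black lined, open at the ends. Origin: under its middle at bench height; x along the groove, y across, z up. A barrel settled in it, either way round, has its axis 28 mm above the origin.
- oil_bottle: Bystander: small amber bottle of immersion oil with black cap, 32 mm across, 68 mm tall, loose on the bench beyond the work; origin at the centre of its underside. Leave alone.
- blower: Bystander: dull red rubber dust blower standing on its foot, 58 mm across, 112 mm tall, loose; origin at the centre of its underside. Leave alone.

How it is judged (in metres and radians):
At the end, for the whole second after the job is handed in: Each objective lies at rest on its side in the groove made for its length: centre within 13 mm of the groove's middle along it and 8 mm across it, settled in the V (axis 24 to 33 mm above the bench), within 0.15 rad of the groove's direction, either way round (x of objective_a_center in the frame of groove_a between -0.013 and 0.013 m and y of objective_a_center in the frame of groove_a between -0.008 and 0.008 m and z of objective_a_center in the frame of groove_a between 0.024 and 0.033 m and angle between the x axis of objective_a_center and the x axis of groove_a, either way round below 0.15 rad and linear speed of each of objective_a, objective_b, objective_c, objective_d below 0.02 m/s and x of objective_b_center in the frame of groove_b between -0.013 and 0.013 m and y of objective_b_center in the frame of groove_b between -0.008 and 0.008 m and z of objective_b_center in the frame of groove_b between 0.024 and 0.033 m and angle between the x axis of objective_b_center and the x axis of groove_b, either way round below 0.15 rad and x of objective_c_center in the frame of groove_c between -0.013 and 0.013 m and y of objective_c_center in the frame of groove_c between -0.008 and 0.008 m and z of objective_c_center in the frame of groove_c between 0.024 and 0.033 m and angle between the x axis of objective_c_center and the x axis of groove_c, either way round below 0.15 rad and x of objective_d_center in the frame of groove_d between -0.013 and 0.013 m and y of objective_d_center in the frame of groove_d between -0.008 and 0.008 m and z of objective_d_center in the frame of groove_d between 0.024 and 0.033 m and angle between the x axis of objective_d_center and the x axis of groove_d, either way round below 0.15 rad); the robot touches nothing.
It fails at once if an objective is let go in mid-air (centre more than 70 mm above the bench, over 40 mm above where it would lie in the tray) ((height (world z) of objective_a_center above 0.07 m and contact force between the fingers and objective_a below 0.05 N) or (height (world z) of objective_b_center above 0.07 m and contact force between the fingers and objective_b below 0.05 N) or (height (world z) of objective_c_center above 0.07 m and contact force between the fingers and objective_c below 0.05 N) or (height (world z) of objective_d_center above 0.07 m and contact force between the fingers and objective_d below 0.05 N)).
It fails at once if the oil bottle or the blower is moved by more than 15 mm (distance of any of oil_bottle, blower from where it was at the start of the episode above 0.015 m).
It also fails if it takes over 109 s, if anything falls off the work surface, if the arm or the gripper's body presses on something with over 40 N, if the wrist force passes 120 N, or if a joint passes its speed limit or range.

## Working session

There is one attempt and no reset: what is moved stays moved. The work goes in short steps, Python scripts to look and compute and a tool call to move; the robot and the scene stay as the last step left them, time stands still between calls to the robot, and variables do not carry over. Pictures are saved under pics/ and viewed, about 12 in all and at most 16, crops included, and the job is handed in when it is done.

Besides the shell and the picture viewer there is one more tool, called after "Request:" as name([rows], argument=value, ...), one row to a line, values as JSON. carry_out: Moves the arm, as the interface text tells. Its arguments: {"type":"object","properties":{"moves":{"type":"array"},"squeeze":{"type":"number"}},"required":["moves"]}

```bash
mkdir -p pics; ls; python3 - <<'E'
from plant import r
import cv2
print(r.get_state(), r.tcp_to_grasp)
for n in("top","scene"):
    cv2.imwrite(f"pics/{n}0.png",r.capture(n)); print(n,r.camera_params(n))
E
```

```text
pics
{'time_s': 0.0, 'joints': array([-4.95557870e+01,  2.05905833e+01,  6.33183592e-01, -2.07221817e-02,
       -7.01366796e+01, -1.65057633e+01]), 'qd': array([ 0.08398184,  0.05715083, -0.04814907,  0.04694428,  0.02515706,
       -0.06745229]), 'joint_torque': array([-1.54287100e-03, -5.82713413e+01,  2.93057227e+01,  6.99752927e+00,
        6.93239534e-03, -1.30689054e-04]), 'tcp_pos': array([ 0.27364351, -0.61649446,  0.22562594]), 'eef_rot': array([ 94.8089013 ,  89.90392442, 118.74029403]), 'contact_force': array([-0.69284229,  0.11725964, -0.26351522]), 'moment': array([-0.02625845,  0.01227169,  0.01924642]), 'gripper_width': 0.08771534038041137} 0.0188
top {'K': array([[447.02655727,   0.        , 317.39836846],
       [  0.        , 447.02655727, 239.46643116],
       [  0.        ,   0.        ,   1.        ]]), 'D': array([-0.08591711,  0.        ,  0.        ,  0.        ,  0.        ]), 'rvec': array([ 2.15348239, -2.03664608,  0.24494381]), 'tvec': array([-0.05326025,  0.58400298,  0.67714415])}
scene {'K': array([[541.01662169,   0.        , 318.24457141],
       [  0.        , 541.01662169, 229.1691469 ],
       [  0.        ,   0.        ,   1.        ]]), 'D': array([-0.06771018,  0.        ,  0.        ,  0.        ,  0.        ]), 'rvec': array([ 1.763832  ,  1.74061528, -0.71200259]), 'tvec': array([ 0.00572882, -0.38358939,  1.48682922])}
```

View pics/top0.png

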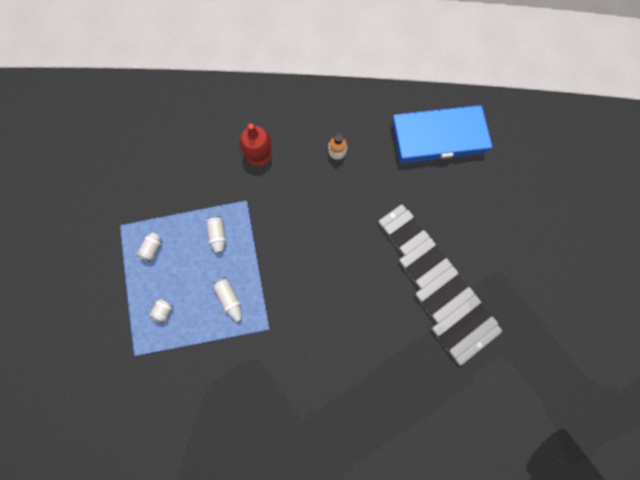

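View pics/scene0.png

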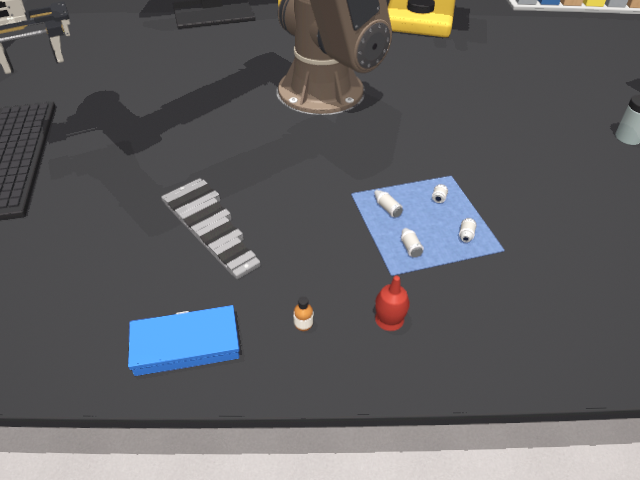

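The top view shows four objectives on the mat: A (160,310), B (150,246), C (216,235), D (228,300). The tray runs from (396,217) for the short end to (475,340) for the long end.

```bash
cat > h.py <<'E'
import numpy as np, cv2
from plant import r
def px2w(name,uv,z,P=None):
    P=P or r.camera_params(name)
    n=cv2.undistortPoints(np.array(uv,float).reshape(-1,1,2),P["K"],P["D"])[:,0]
    R=cv2.Rodrigues(P["rvec"])[0]; t=P["tvec"]
    d=np.c_[n,np.ones(len(n))]@R; c=-R.T@t
    return c+d*((z-c[2])/d[:,2])[:,None]
def w2px(name,X,P=None):
    P=P or r.camera_params(name)
    return cv2.projectPoints(np.array(X,float).reshape(-1,3),P["rvec"],P["tvec"],P["K"],P["D"])[0][:,0]
def crop(im,x0,y0,w,h,s,f,step=10):
    c=cv2.resize(im[y0:y0+h,x0:x0+w],None,fx=s,fy=s,interpolation=cv2.INTER_CUBIC)
    for x in range((x0//step+1)*step,x0+w,step):
        cv2.line(c,((x-x0)*s,0),((x-x0)*s,5),(0,255,255),1); cv2.putText(c,str(x),((x-x0)*s-8,16),0,.35,(0,255,255),1)
    for y in range((y0//step+1)*step,y0+h,step):
        cv2.line(c,(0,(y-y0)*s),(5,(y-y0)*s),(0,255,255),1); cv2.putText(c,str(y),(7,(y-y0)*s+4),0,.35,(0,255,255),1)
    cv2.imwrite(f,c)
E
python3 - <<'E'
from h import *
im=cv2.imread("pics/top0.png")
crop(im,120,200,150,150,4,"pics/mat.png")
crop(im,370,195,140,180,3,"pics/tray.png")
g=im.astype(int)
print("cam",px2w("top",[[0,0]],0)[0])
m=((g.min(2)>110)).astype(np.uint8); m[:195]=0
n,l,s,c=cv2.connectedComponentsWithStats(m)
for i in range(1,n):
    if s[i,4]<40: continue
    p=np.argwhere(l==i)[:,::-1].astype(np.float32); w=px2w("top",p,.019 if c[i][0]<300 else .018)[:,:2]
    q=cv2.minAreaRect((w*1000).astype(np.float32)); print(np.round(c[i],1),s[i,4],np.round(q[0],1),np.round(q[1],1),round(q[2],1),np.round(w.mean(0)*1000,1))
E
```

```text
cam [1.12705207 0.74024969 0.        ]
[192.5 277.9] 16935 [520.9 198. ] [235.1 234.6] 14.7 [517.3 196. ]
[395.5 218.6] 578 [ 645.5 -159.7] [34.2 59.6] 39.4 [ 645.1 -159.5]
[415.8 247.7] 734 [ 592.4 -194.3] [36.5 73. ] 38.8 [ 593.2 -196.8]
[435.1 278.5] 922 [ 538.4 -229.1] [36.5 87. ] 39.0 [ 539.3 -231.5]
[454.8 310.2] 1106 [ 484.4 -263.9] [ 36.4 100.4] 39.1 [ 485.4 -266.1]
[475.7 340.4] 1084 [ 435.8 -303.2] [ 32.9 100.9] 38.9 [ 435.2 -302.5]
```

View pics/mat.png

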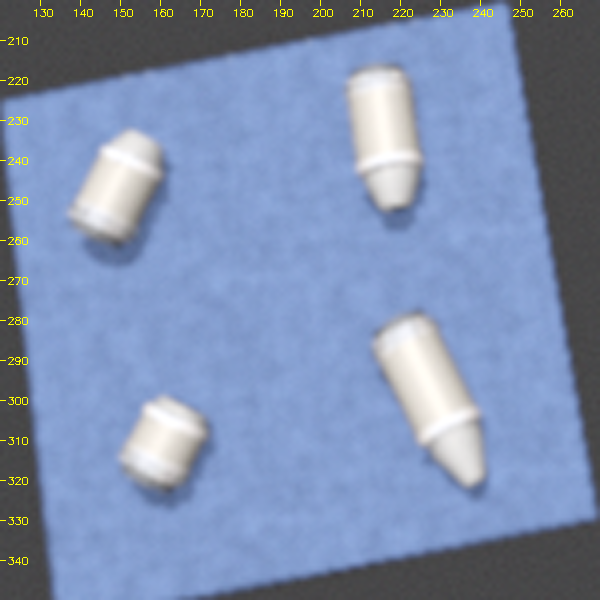

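View pics/tray.png

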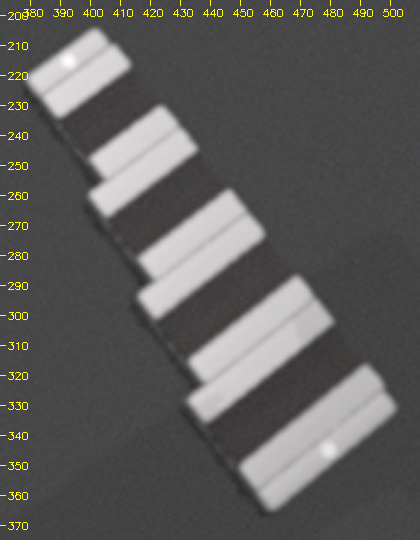

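```bash
cat >> h.py <<'E'
from scipy.spatial.transform import Rotation as Ro
e=np.array([np.cos(np.radians(39)),np.sin(np.radians(39))]); f=np.array([-e[1],e[0]])
G={k:s*e+t*f for k,s,t in (("a",370.1,-530.5),("b",306.1,-523.6),("c",242.3,-516.7),("d",178.4,-509.8))}
def jaw():
    s=r.get_state(); R=Ro.from_euler("xyz",s["eef_rot"],degrees=True).as_matrix()
    y=R[:,1]; return s,np.degrees(np.arctan2(y[1],y[0])),R
E
python3 - <<'E'
from h import *
im=cv2.imread("pics/top0.png")
ends={"a":[(166,303),(155.8,319)],"b":[(144.3,258),(155.3,233)],"c":[(214,216.5),(219,252.5)],"d":[(221,282),(237.5,322)]}
hsv=cv2.cvtColor(im,cv2.COLOR_BGR2HSV); m=((hsv[...,1]<60)&(hsv[...,2]>120)).astype(np.uint8); m[:,280:]=0; m[:205]=0;m[340:]=0
n,l,s,c=cv2.connectedComponentsWithStats(m)
for k,v in ends.items():
    w=px2w("top",v,.019)[:,:2]*1000; d=w[1]-w[0]
    i=l[int(np.mean([p[1] for p in v])),int(np.mean([p[0] for p in v]))]
    p=np.argwhere(l==i)[:,::-1]; q=cv2.minAreaRect((px2w("top",p,.019)[:,:2]*1000).astype(np.float32))
    print(k,w.mean(0).round(1),"len",np.hypot(*d).round(1),"ax",np.degrees(np.arctan2(d[1],d[0])).round(1),"| seg",s[i,4],np.round(q[0],1),np.round(q[1],1),round(q[2],1))
print({k:v.round(1) for k,v in G.items()})
print("blower,bottle",px2w("top",[(258,158),(338,156)],0)*1000)
s,j,R=jaw(); print(s["tcp_pos"],j,R.round(2),r.camera_params("wrist"))
E
```

```text
a [455.1 244.3] len 32.2 ax 153.1 | seg 374 [455.9 245.6] [32.4 38.1] 69.3
b [570.1 280. ] len 48.9 ax -16.2 | seg 456 [568.7 280.2] [33.8 52.7] 69.4
c [597.3 161.3] len 67.8 ax -166.1 | seg 560 [598.6 162.7] [68.5 30.9] 13.4
d [478.4 126.4] len 76.0 ax -152.2 | seg 707 [482.2 128.2] [82.1 30.6] 31.6
{'a': array([ 621.5, -179.4]), 'b': array([ 567.4, -214.3]), 'c': array([ 513.5, -249.1]), 'd': array([ 459.5, -283.9])}
blower,bottle [[756.64952006 102.65786142   0.        ]
 [769.33722971 -50.41524191   0.        ]]
[ 0.2736775  -0.61657154  0.22574614] 113.9329442488695 [[-0.   -0.41  0.91]
 [ 0.    0.91  0.41]
 [-1.    0.   -0.  ]] {'K': array([[402.70746017,   0.        , 320.19572296],
       [  0.        , 402.70746017, 234.60543596],
       [  0.        ,   0.        ,   1.        ]]), 'D': array([-0.09079088,  0.        ,  0.        ,  0.        ,  0.        ]), 'rvec': array([-1.60795853, -2.4679498 , -0.39382925]), 'tvec': array([ 0.674155  , -0.03939305,  0.39192827])}
```

Request:
carry_out([
  [68,245,0,0,0,0,100],
  [68,245,0,0,0,0,100],
  [68,245,0,0,0,0,100],
  [68,245,0,0,0,0,100],
  [68,245,0,0,0,0,100],
])

```text
time_s: 0.6
tcp_pos: [0.3406, -0.3742, 0.2262]
eef_rot: [116.8, 90.0, 140.7]
contact_force: [1.8, 0.4, 0.3]
gripper_width: 0.0879
```

Request:
carry_out([
  [68,245,0,0,0,0,100],
  [68,245,0,0,0,0,100],
  [68,245,0,0,0,0,100],
  [68,245,0,0,0,0,100],
  [68,245,0,0,0,0,100],
])

```text
time_s: 1.1
tcp_pos: [0.4074, -0.1332, 0.2267]
eef_rot: [-8.5, 90.0, 15.4]
contact_force: [2.0, 0.3, -0.1]
gripper_width: 0.0878
```

Request:
carry_out([
  [68,245,0,0,0,0.1,100],
  [68,245,0,0,0,0.1,100],
  [68,245,0,0,0,0.1,100],
  [68,245,0,0,0,0.1,100],
  [68,245,0,0,0,0.1,100],
])

```text
time_s: 1.6
tcp_pos: [0.4743, 0.108, 0.2267]
eef_rot: [21.2, 90.0, 50.9]
contact_force: [1.4, -1.9, -0.1]
gripper_width: 0.0875
```

```bash
python3 - <<'E'
from h import *
s,j,R=jaw(); P=r.camera_params("wrist"); im=r.capture("wrist"); print(s["tcp_pos"],j,s["joints"].round(1))
cv2.imwrite("pics/w1.png",im)
print(w2px("wrist",[[.482,.128,.019],s["tcp_pos"]],P))
import pickle; pickle.dump(P,open("w1.pkl","wb"))
E
```

```text
[0.47429295 0.10795089 0.22666574] 119.69894812457993 [ 36.    2.5 -22.4  -0.  -65.1 -96.3]
[[334.53679446 216.87711213]
 [320.22596097 307.46840019]]
```

View pics/w1.png

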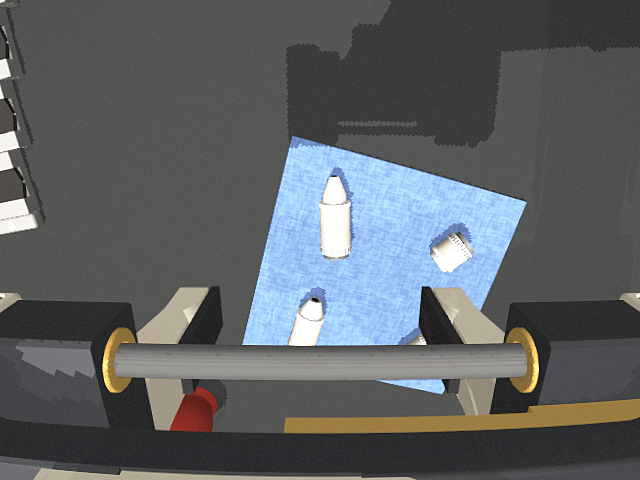

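```bash
python3 - <<'E'
from h import *
import pickle; P=pickle.load(open("w1.pkl","rb")); im=cv2.imread("pics/w1.png")
w=px2w("",[(337,257),(334.5,176)],.019,P)[:,:2]*1000;d=w[1]-w[0]
print("d",w.mean(0),np.hypot(*d),np.degrees(np.arctan2(d[1],d[0])))
hsv=cv2.cvtColor(im,cv2.COLOR_BGR2HSV); m=((hsv[...,1]<50)&(hsv[...,2]>110)).astype(np.uint8)
n,l,s,c=cv2.connectedComponentsWithStats(m)
for u,v in((336,230),(450,255)):
    p=np.argwhere(l==l[v,u])[:,::-1]; q=cv2.minAreaRect((px2w("",p,.019,P)[:,:2]*1000).astype(np.float32)); print(len(p),q)
E
```

```text
d [482.15966165 129.47468009] 79.26448095638212 -148.01055366995442
2199 ((483.75823974609375, 129.72967529296875), (82.4277114868164, 29.9730224609375), 30.85696792602539)
1069 ((456.01190185546875, 245.47308349609375), (33.90515899658203, 37.25484085083008), 68.20642852783203)
```

Request:
carry_out([
  [9,13,-50,0,0,0.02,90],
  [9,13,-100,0,0,0.02,90],
  [9,13,-140,0,0,0.02,90],
  [9,13,-155,0,0,0.02,90],
  [9,13,-155,0,0,0.02,90],
], squeeze=15)

```text
time_s: 2.15
tcp_pos: [0.4815, 0.1175, 0.0688]
eef_rot: [-177.8, 89.7, -147.0]
contact_force: [0.1, -0.5, -0.1]
gripper_width: 0.079
```

Request:
carry_out([
  [0,0,0,0,0,0,90],
  [0,0,0,0,0,0,90],
])

```text
time_s: 2.35
tcp_pos: [0.4844, 0.1193, 0.073]
eef_rot: [-0.3, 89.9, 30.6]
contact_force: [0.2, 0.9, -0.2]
gripper_width: 0.0786
```

```bash
python3 - <<'E'
from h import *
s,j,R=jaw(); P=r.camera_params("wrist"); im=r.capture("wrist"); print(s["tcp_pos"],j,R[:,0])
cv2.imwrite("pics/w2.png",im)
print(w2px("wrist",[[.4825,.129,.019],[s["tcp_pos"][0],s["tcp_pos"][1],.019]],P))
E
```

```text
[0.48439437 0.11926372 0.07296441] 120.82131583773602 [ 0.00208877  0.00123344 -0.99999706]
[[336.55010814 266.82014039]
 [320.11829697 261.35762476]]
```

View pics/w2.png

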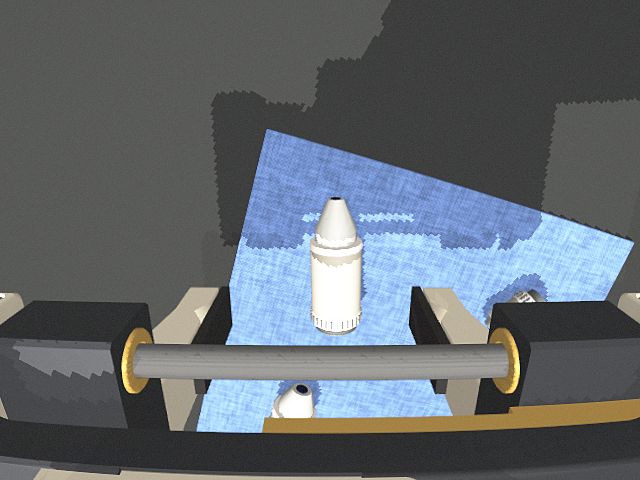

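Request:
carry_out([
  [2,12,-10,0,0,0,90],
  [2,12,-35,0,0,0,90],
  [2,12,-52,0,0,0,90],
  [2,12,-62,0,0,0,90],
  [2,12,-62,0,0,0,90],
])

```text
time_s: 2.9
tcp_pos: [0.485, 0.1307, 0.0086]
eef_rot: [-175.0, 89.9, -144.1]
contact_force: [0.0, 0.2, -0.7]
gripper_width: 0.0787
```

Request:
carry_out([
  [0,0,0,0,0,0,20],
  [0,0,0,0,0,0,20],
  [0,0,0,0,0,0,20],
  [0,0,0,0,0,0,20],
  [0,0,0,0,0,0,20],
])

```text
time_s: 3.4
tcp_pos: [0.4856, 0.1309, 0.0099]
eef_rot: [5.8, 90.0, 36.6]
contact_force: [-0.4, 0.2, -0.0]
gripper_width: 0.0445
```

Request:
carry_out([
  [0,0,0,0,0,0,15],
  [0,0,0,0,0,0,15],
  [0,0,0,0,0,0,15],
  [0,0,0,0,0,0,15],
  [0,0,0,0,0,0,15],
], squeeze=20)

```text
time_s: 3.9
tcp_pos: [0.4855, 0.1307, 0.0096]
eef_rot: [-117.3, 90.0, -86.5]
contact_force: [0.9, -0.5, 1.9]
gripper_width: 0.0291
```

Request:
carry_out([
  [0,0,10,0,0,0,15],
  [0,0,30,0,0,0,15],
  [0,0,70,0,0,0,15],
  [0,0,110,0,0,0,15],
  [0,0,110,0,0,0,15],
])

```text
time_s: 4.4
tcp_pos: [0.4883, 0.1324, 0.1254]
eef_rot: [-1.1, 89.5, 29.8]
contact_force: [-0.1, 1.2, -2.2]
gripper_width: 0.0293
```

Request:
carry_out([
  [-2,-40,10,0,0,-0.14,15],
  [-5,-80,10,0,0,-0.28,15],
  [-8,-120,10,0,0,-0.42,15],
  [-10,-160,10,0,0,-0.56,15],
  [-12,-200,10,0,0,-0.7,15],
])

```text
time_s: 4.9
tcp_pos: [0.4726, -0.0707, 0.1296]
eef_rot: [123.4, 90.0, 113.8]
contact_force: [1.1, 0.5, -1.8]
gripper_width: 0.0296
```

Request:
carry_out([
  [-2,-40,0,0,0,-0.14,15],
  [-5,-80,0,0,0,-0.28,15],
  [-8,-120,0,0,0,-0.42,15],
  [-10,-160,0,0,0,-0.56,15],
  [-12,-200,0,0,0,-0.7,15],
])

```text
time_s: 5.4
tcp_pos: [0.4606, -0.2707, 0.1295]
eef_rot: [-178.3, 90.0, 132.0]
contact_force: [0.6, 0.4, -1.2]
gripper_width: 0.0294
```

Request:
carry_out([
  [0,0,0,0,0,0,15],
  [0,0,0,0,0,0,15],
  [0,0,0,0,0,0,15],
])

```text
time_s: 5.7
tcp_pos: [0.461, -0.2688, 0.1293]
eef_rot: [-165.4, 90.0, 145.2]
contact_force: [-0.2, 0.1, -1.8]
gripper_width: 0.0295
```

```bash
python3 - <<'E'
from h import *
s,j,R=jaw(); P=r.camera_params("wrist"); im=r.capture("wrist"); print(s["tcp_pos"],j,R[:,0],s["joints"].round(0))
for k,L in zip("abcd",(56,70,84,98)):
    for t in(-L/2,0,L/2):
        p=G[k]+t*f; u=w2px("",[[p[0]/1e3,p[1]/1e3,.012 ]],P)[0]
        if abs(u).max()<2000: cv2.circle(im,(int(u[0]),int(u[1])),3,(0,0,255),-1)
cv2.imwrite("pics/w3.png",im)
E
```

```text
[ 0.46102663 -0.26875162  0.12933288] 40.644657905761775 [-5.92727038e-04  4.11451928e-04 -9.99999740e-01] [  -9.   12.  -25.   -0.  -53. -130.]
```

View pics/w3.png

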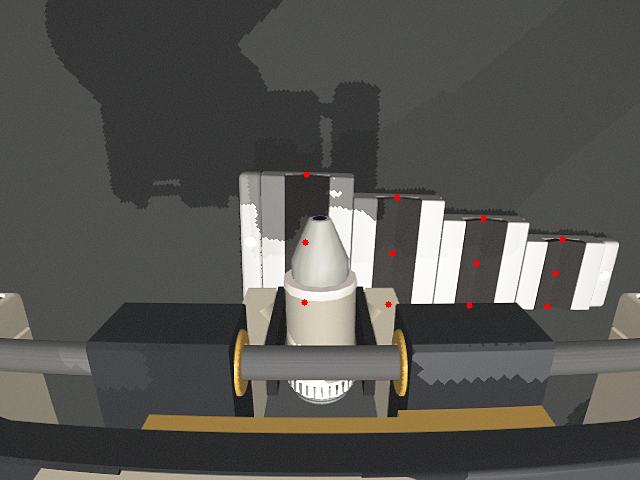

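Request:
carry_out([
  [1,-18,-20,0,0,-0.03,15],
  [1,-18,-50,0,0,-0.03,15],
  [1,-18,-75,0,0,-0.03,15],
  [1,-18,-85,0,0,-0.03,15],
  [1,-18,-85,0,0,-0.03,15],
])

```text
time_s: 6.25
tcp_pos: [0.4618, -0.2863, 0.0436]
eef_rot: [-141.6, 89.8, 167.4]
contact_force: [-0.5, 0.9, -2.1]
gripper_width: 0.0292
```

Request:
carry_out([
  [0,0,0,0,0,0,15],
  [0,0,0,0,0,0,15],
])

```text
time_s: 6.45
tcp_pos: [0.4636, -0.2872, 0.046]
eef_rot: [33.8, 89.9, -17.3]
contact_force: [-0.6, -0.3, -1.7]
gripper_width: 0.0295
```

```bash
python3 - <<'E'
from h import *
s,j,R=jaw(); print(s["tcp_pos"],j,s["contact_force"])
E
```

```text
[ 0.46359626 -0.28724775  0.04598822] 38.93527532968172 [-0.55685419 -0.31489749 -1.72321373]
```

Request:
carry_out([
  [-1,0,-8,0,0,0,15],
  [-1,0,-15,0,0,0,15],
  [-1,0,-20,0,0,0,15],
  [-1,0,-23,0,0,0,15],
  [-1,0,-23,0,0,0,15],
])

```text
time_s: 6.95
tcp_pos: [0.461, -0.2872, 0.0209]
eef_rot: [-142.1, 89.9, 166.7]
contact_force: [-0.4, -0.2, -1.7]
gripper_width: 0.0299
```

Request:
carry_out([
  [0,0,0,0,0,0,15],
  [0,0,0,0,0,0,15],
])

```text
time_s: 7.15
tcp_pos: [0.4616, -0.2873, 0.0217]
eef_rot: [21.2, 90.0, -29.9]
contact_force: [0.2, -1.2, -1.5]
gripper_width: 0.0294
```

Request:
carry_out([
  [0,0,-1,0,0,0,15],
  [0,0,-2,0,0,0,15],
  [0,0,-2,0,0,0,15],
])

```text
time_s: 7.45
tcp_pos: [0.4614, -0.2872, 0.0195]
eef_rot: [-161.4, 90.0, 147.5]
contact_force: [0.4, 0.7, -2.0]
gripper_width: 0.0295
```

Request:
carry_out([
  [0,0,0,0,0,0,38],
  [0,0,0,0,0,0,45],
  [0,0,0,0,0,0,50],
  [0,0,0,0,0,0,50],
])

```text
time_s: 7.85
tcp_pos: [0.4616, -0.2873, 0.0197]
eef_rot: [33.8, 90.0, -17.3]
contact_force: [-0.8, -0.5, 1.6]
gripper_width: 0.0432
```

Request:
carry_out([
  [0,0,5,0,0,0,50],
  [0,0,20,0,0,0,50],
  [0,0,50,0,0,0,60],
  [0,0,90,0,0,0,60],
  [0,0,110,0,0,0,60],
])

```text
time_s: 8.35
tcp_pos: [0.4627, -0.2878, 0.1332]
eef_rot: [27.9, 89.8, -23.2]
contact_force: [1.2, 0.5, -0.5]
gripper_width: 0.0521
```

```bash
python3 - <<'E'
from h import *
s,j,R=jaw(); print(s["tcp_pos"],j,s["contact_force"],s["gripper_width"])
P=r.camera_params("wrist"); im=r.capture("wrist")
for t in(-49,0,49):
    p=G["d"]+t*f; u=w2px("",[[p[0]/1e3,p[1]/1e3,.028 if t==0 else .012 ]],P)[0]; cv2.circle(im,(int(u[0]),int(u[1])),3,(0,0,255),-1)
cv2.imwrite("pics/w4.png",im)
E
```

```text
[ 0.462659   -0.2877999   0.13318849] 38.914957874740125 [ 1.16812786  0.50859484 -0.50735866] 0.05212280999575198
```

View pics/w4.png

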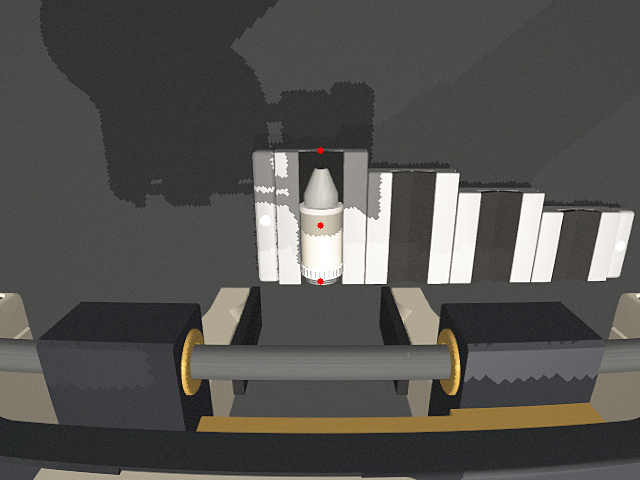

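```bash
python3 - <<'E'
from h import *
P=r.camera_params("wrist"); R=cv2.Rodrigues(P["rvec"])[0]; print("cam along", ((-R.T@P["tvec"])[:2]*1e3-G["d"])@f)
for uv,z in(((320,169),.028),((320,272),.043),((320,280),.028),((320,203),.043),((320,151),.018),((320,284),.018)):
    w=px2w("",[uv],z,P)[0,:2]*1e3-G["d"]; print(uv,z,"along",w@f,"across",w@e)
E
```

```text
cam along 79.62449905330396
(320, 169) 0.028 along 36.97617839745503 across 0.5108102592865574
(320, 272) 0.043 along -30.20367214139623 across 0.28135990949449563
(320, 280) 0.028 along -43.08323922664502 across 0.294065966817779
(320, 203) 0.043 along 17.646921431743593 across 0.41102835866281445
(320, 151) 0.018 along 47.58256891735687 across 0.5711078580391392
(320, 284) 0.018 along -51.01500526770201 across 0.304311673661364
```

Request:
carry_out([
  [14,45,5,0,0,0.12,90],
  [28,90,5,0,0,0.23,90],
  [42,135,5,0,0,0.35,90],
  [56,180,5,0,0,0.46,90],
  [70,225,5,0,0,0.57,90],
])

```text
time_s: 8.9
tcp_pos: [0.5317, -0.0605, 0.135]
eef_rot: [25.0, 90.0, 6.8]
contact_force: [1.3, -1.0, 0.3]
gripper_width: 0.0785
```

Request:
carry_out([
  [14,45,5,0,0,0.12,90],
  [28,90,5,0,0,0.23,90],
  [42,135,5,0,0,0.35,90],
  [56,180,5,0,0,0.46,90],
  [70,225,5,0,0,0.57,90],
])

```text
time_s: 9.4
tcp_pos: [0.6016, 0.1647, 0.1399]
eef_rot: [16.2, 90.0, 30.7]
contact_force: [1.2, 0.0, -0.3]
gripper_width: 0.0789
```

Request:
carry_out([
  [0,0,0,0,0,0,90],
  [0,0,0,0,0,0,90],
  [0,0,0,0,0,0,90],
])

```text
time_s: 9.7
tcp_pos: [0.6009, 0.1622, 0.1394]
eef_rot: [-169.1, 90.0, -154.9]
contact_force: [0.0, -0.2, 0.6]
gripper_width: 0.0786
```

```bash
cat >> h.py <<'E'
def seg(X):
    s,j,R=jaw(); P=r.camera_params("wrist"); im=r.capture("wrist"); print("tcp",s["tcp_pos"].round(4),"jaw",j.round(1),s["joints"].round(0))
    hsv=cv2.cvtColor(im,cv2.COLOR_BGR2HSV); m=((hsv[...,1]<50)&(hsv[...,2]>110)).astype(np.uint8)
    l=cv2.connectedComponents(m)[1]; u,v=w2px("",[[X[0]/1e3,X[1]/1e3,.03]],P)[0].astype(int)
    if l[v,u]:
        p=np.argwhere(l==l[v,u])[:,::-1]; print((u,v),len(p),cv2.minAreaRect((px2w("",p,.019,P)[:,:2]*1000).astype(np.float32)))
    else: print("none",u,v)
    return im
E
python3 -c "
from h import *
cv2.imwrite('pics/w5.png',seg((598,162)))"
```

```text
tcp [0.6009 0.1622 0.1394] jaw 104.2 [  33.   20.  -13.   -0.  -58. -109.]
(np.int64(321), np.int64(227)) 3213 ((599.4410400390625, 162.9718475341797), (69.30857849121094, 29.623756408691406), 14.338001251220703)
```

Request:
carry_out([
  [2,2,-40,0,0,0,80],
  [2,2,-80,0,0,0,80],
  [2,2,-110,0,0,0,80],
  [2,2,-124,0,0,0,80],
  [2,2,-129,0,0,0,80],
])

```text
time_s: 10.25
tcp_pos: [0.6029, 0.1635, 0.0095]
eef_rot: [-159.3, 89.9, -145.2]
contact_force: [-0.9, -0.1, -0.2]
gripper_width: 0.0696
```

Request:
carry_out([
  [0,0,0,0,0,0,80],
  [0,0,0,0,0,0,80],
  [0,0,0,0,0,0,15],
  [0,0,0,0,0,0,15],
  [0,0,0,0,0,0,15],
])

```text
time_s: 10.75
tcp_pos: [0.6038, 0.1651, 0.0113]
eef_rot: [19.1, 89.9, 33.3]
contact_force: [0.4, 0.8, -0.2]
gripper_width: 0.0515
```

Request:
carry_out([
  [0,0,0,0,0,0,15],
  [0,0,0,0,0,0,15],
  [0,0,0,0,0,0,15],
  [0,0,0,0,0,0,15],
  [0,0,0,0,0,0,15],
])

```text
time_s: 11.25
tcp_pos: [0.6034, 0.1647, 0.0106]
eef_rot: [-120.2, 90.0, -106.0]
contact_force: [-0.9, -0.4, 1.3]
gripper_width: 0.0291
```

Request:
carry_out([
  [0,0,10,0,0,0,15],
  [0,0,40,0,0,0,15],
  [0,0,80,0,0,0,15],
  [0,0,120,0,0,0,15],
  [0,0,120,0,0,0,15],
])

```text
time_s: 11.75
tcp_pos: [0.6067, 0.1662, 0.1376]
eef_rot: [9.7, 89.4, 23.9]
contact_force: [0.8, -0.2, -1.3]
gripper_width: 0.0293
```

Request:
carry_out([
  [-8,-40,0,0,0,-0.11,15],
  [-17,-80,0,0,0,-0.22,15],
  [-25,-120,0,0,0,-0.34,15],
  [-34,-160,0,0,0,-0.45,15],
  [-43,-205,0,0,0,-0.57,15],
])

```text
time_s: 12.25
tcp_pos: [0.5597, -0.0414, 0.1308]
eef_rot: [77.2, 90.0, 58.6]
contact_force: [0.3, -0.0, -1.0]
gripper_width: 0.0296
```

Request:
carry_out([
  [-8,-40,0,0,0,-0.11,15],
  [-17,-80,0,0,0,-0.22,15],
  [-25,-120,0,0,0,-0.34,15],
  [-34,-160,0,0,0,-0.45,15],
  [-43,-205,0,0,0,-0.57,15],
])

```text
time_s: 12.75
tcp_pos: [0.5167, -0.2464, 0.1308]
eef_rot: [94.7, 90.0, 43.3]
contact_force: [1.4, -0.7, -1.9]
gripper_width: 0.0294
```

Request:
carry_out([
  [0,0,0,0,0,0,15],
  [0,0,0,0,0,0,15],
  [0,0,0,0,0,0,15],
])

```text
time_s: 13.05
tcp_pos: [0.5174, -0.2448, 0.1306]
eef_rot: [142.3, 90.0, 91.2]
contact_force: [0.2, -0.4, -0.6]
gripper_width: 0.0295
```

```bash
python3 -c "
from h import *
s,j,R=jaw();print(s['tcp_pos'],j,s['contact_force'],s['gripper_width'])"
```

```text
[ 0.51741102 -0.24478386  0.13058644] 38.92248084505787 [ 0.21242737 -0.35162949 -0.6430554 ] 0.029488753866779623
```

Request:
carry_out([
  [0,-9,-30,0,0,0,15],
  [0,-9,-65,0,0,0,15],
  [0,-9,-90,0,0,0,15],
  [0,-9,-103,0,0,0,15],
  [0,-9,-107,0,0,0,15],
])

```text
time_s: 13.55
tcp_pos: [0.5171, -0.2532, 0.0224]
eef_rot: [-136.4, 89.9, 172.6]
contact_force: [0.2, 0.2, -1.3]
gripper_width: 0.0294
```

Request:
carry_out([
  [0,0,0,0,0,0,15],
  [0,0,0,0,0,0,15],
  [0,0,-2,0,0,0,15],
  [0,0,-3,0,0,0,15],
  [0,0,-3,0,0,0,15],
])

```text
time_s: 14.05
tcp_pos: [0.5176, -0.2543, 0.0209]
eef_rot: [45.7, 90.0, -5.4]
contact_force: [0.5, 0.7, -1.7]
gripper_width: 0.0295
```

Request:
carry_out([
  [0,0,-1,0,0,0,15],
  [0,0,-1,0,0,0,38],
  [0,0,-1,0,0,0,45],
  [0,0,-1,0,0,0,50],
  [0,0,-1,0,0,0,50],
])

```text
time_s: 14.55
tcp_pos: [0.5174, -0.2543, 0.0195]
eef_rot: [-103.0, 90.0, -154.2]
contact_force: [0.2, 0.1, -1.0]
gripper_width: 0.0431
```

Request:
carry_out([
  [0,0,5,0,0,0,50],
  [0,0,20,0,0,0,50],
  [0,0,50,0,0,0,60],
  [0,0,90,0,0,0,60],
  [0,0,115,0,0,0,60],
])

```text
time_s: 15.05
tcp_pos: [0.5183, -0.2546, 0.1377]
eef_rot: [30.9, 89.8, -20.2]
contact_force: [-0.2, -0.6, 0.3]
gripper_width: 0.0523
```

```bash
python3 - <<'E'
from h import *
s,j,R=jaw(); print(s["tcp_pos"],j)
cv2.imwrite("pics/w6.png",r.capture("wrist"))
E
```

```text
[ 0.51829142 -0.25457231  0.13769111] 38.90778253152542
```

View pics/w6.png

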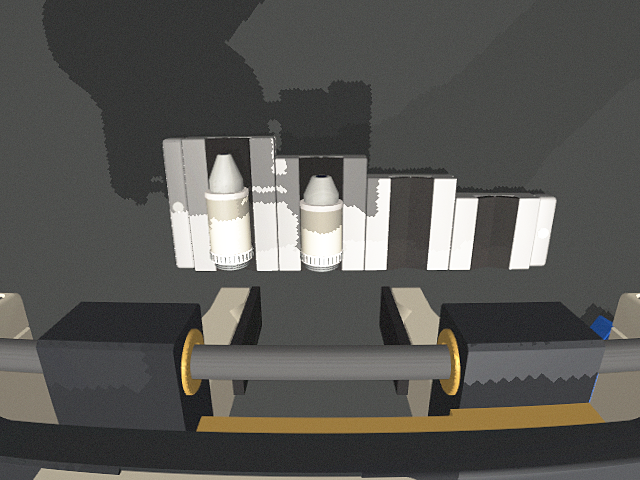

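Request:
carry_out([
  [3,36,0,0,0,0.04,90],
  [6,72,0,0,0,0.08,90],
  [9,108,0,0,0,0.12,90],
  [13,144,0,0,0,0.16,90],
  [17,180,0,0,0,0.19,90],
])

```text
time_s: 15.6
tcp_pos: [0.5343, -0.0729, 0.1349]
eef_rot: [53.0, 90.0, 12.8]
contact_force: [-0.1, -0.3, 0.3]
gripper_width: 0.0783
```

Request:
carry_out([
  [3,36,0,0,0,0.04,90],
  [6,72,0,0,0,0.08,90],
  [9,108,0,0,0,0.12,90],
  [13,144,0,0,0,0.16,90],
  [17,180,0,0,0,0.19,90],
])

```text
time_s: 16.1
tcp_pos: [0.5513, 0.1073, 0.1349]
eef_rot: [52.7, 90.0, 23.4]
contact_force: [0.8, -1.1, 0.1]
gripper_width: 0.0789
```

Request:
carry_out([
  [3,36,0,0,0,0.04,90],
  [6,72,0,0,0,0.08,90],
  [9,108,0,0,0,0.12,90],
  [13,144,0,0,0,0.16,90],
  [17,178,0,0,0,0.19,90],
])

```text
time_s: 16.6
tcp_pos: [0.5683, 0.2854, 0.1347]
eef_rot: [54.4, 90.0, 36.1]
contact_force: [-0.1, -0.4, 0.2]
gripper_width: 0.0788
```

Request:
carry_out([
  [0,0,0,0,0,0,90],
  [0,0,0,0,0,0,90],
  [0,0,0,0,0,0,90],
])

```text
time_s: 16.9
tcp_pos: [0.5681, 0.2831, 0.1345]
eef_rot: [-124.3, 90.0, -142.8]
contact_force: [0.2, -0.5, -0.7]
gripper_width: 0.0789
```

```bash
python3 -c "
from h import *
cv2.imwrite('pics/w7.png',seg((569,280)))"
```

```text
tcp [0.5681 0.2831 0.1345] jaw 71.5 [  44.   21.  -12.   -0.  -58. -153.]
(np.int64(317), np.int64(236)) 2526 ((570.512451171875, 279.84735107421875), (30.198951721191406, 51.41638946533203), 69.33644104003906)
```

View pics/w7.png

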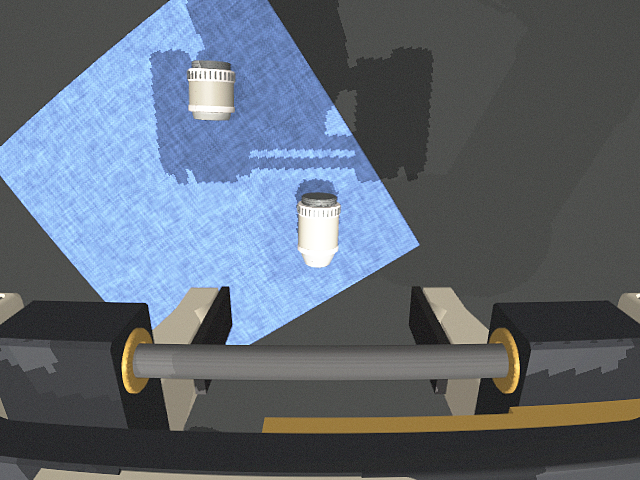

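Request:
carry_out([
  [0,-2,-40,0,0,-0.01,80],
  [0,-2,-80,0,0,-0.01,80],
  [0,-2,-106,0,0,-0.01,80],
  [0,-2,-119,0,0,-0.01,80],
  [0,-2,-124,0,0,-0.01,80],
])

```text
time_s: 17.45
tcp_pos: [0.5682, 0.2807, 0.0096]
eef_rot: [-115.6, 89.9, -134.7]
contact_force: [0.3, 0.1, 1.3]
gripper_width: 0.0705
```

Request:
carry_out([
  [0,0,0,0,0,0,80],
  [0,0,0,0,0,0,80],
  [0,0,0,0,0,0,15],
  [0,0,0,0,0,0,15],
  [0,0,0,0,0,0,15],
])

```text
time_s: 17.95
tcp_pos: [0.5687, 0.282, 0.0113]
eef_rot: [61.1, 89.9, 42.0]
contact_force: [0.2, -0.4, 0.2]
gripper_width: 0.0517
```

Request:
carry_out([
  [0,0,0,0,0,0,15],
  [0,0,0,0,0,0,15],
  [0,0,0,0,0,0,15],
  [0,0,0,0,0,0,15],
  [0,0,0,0,0,0,15],
])

```text
time_s: 18.45
tcp_pos: [0.5684, 0.2817, 0.0106]
eef_rot: [-116.7, 90.0, -135.7]
contact_force: [-0.3, -0.3, 0.5]
gripper_width: 0.0297
```

Request:
carry_out([
  [0,0,10,0,0,0,15],
  [0,0,40,0,0,0,15],
  [0,0,80,0,0,0,15],
  [0,0,120,0,0,0,15],
  [0,0,120,0,0,0,15],
])

```text
time_s: 18.95
tcp_pos: [0.5715, 0.2838, 0.1378]
eef_rot: [53.4, 89.4, 34.4]
contact_force: [0.7, 0.9, -1.2]
gripper_width: 0.0292
```

Request:
carry_out([
  [0,-33,0,0,0,-0.04,15],
  [0,-66,0,0,0,-0.08,15],
  [0,-100,0,0,0,-0.12,15],
  [0,-133,0,0,0,-0.16,15],
  [0,-165,0,0,0,-0.185,15],
])

```text
time_s: 19.45
tcp_pos: [0.5681, 0.1154, 0.1309]
eef_rot: [93.1, 90.0, 63.4]
contact_force: [-0.0, -0.1, -1.5]
gripper_width: 0.0296
```

Request:
carry_out([
  [0,-33,0,0,0,-0.04,15],
  [0,-66,0,0,0,-0.08,15],
  [0,-100,0,0,0,-0.12,15],
  [0,-133,0,0,0,-0.16,15],
  [0,-165,0,0,0,-0.185,15],
])

```text
time_s: 19.95
tcp_pos: [0.5681, -0.0496, 0.1309]
eef_rot: [81.1, 90.0, 40.8]
contact_force: [0.6, 0.6, -0.7]
gripper_width: 0.0295
```

Request:
carry_out([
  [0,-33,0,0,0,-0.04,15],
  [0,-66,0,0,0,-0.08,15],
  [0,-100,0,0,0,-0.12,15],
  [0,-133,0,0,0,-0.16,15],
  [0,-165,0,0,0,-0.185,15],
])

```text
time_s: 20.45
tcp_pos: [0.5681, -0.2146, 0.1308]
eef_rot: [79.6, 90.0, 28.7]
contact_force: [0.9, 1.2, -0.8]
gripper_width: 0.0293
```

Request:
carry_out([
  [0,0,0,0,0,0,15],
  [0,0,0,0,0,0,15],
  [0,0,0,0,0,0,15],
])

```text
time_s: 20.75
tcp_pos: [0.5683, -0.2128, 0.1306]
eef_rot: [158.0, 90.0, 107.2]
contact_force: [0.5, -0.0, -0.9]
gripper_width: 0.0292
```

```bash
python3 -c "
from h import *
s,j,R=jaw();print(s['tcp_pos'],j,s['contact_force'],s['gripper_width'])"
```

```text
[ 0.5683138  -0.21280958  0.13059557] 39.18157711704201 [ 0.52205149 -0.0119613  -0.89718899] 0.029234981011268004
```

Request:
carry_out([
  [-1.5,-1,-30,0,0,0,15],
  [-1.5,-1,-65,0,0,0,15],
  [-1.5,-1,-90,0,0,0,15],
  [-1.5,-1,-103,0,0,0,15],
  [-1.5,-1,-107,0,0,0,15],
])

```text
time_s: 21.25
tcp_pos: [0.5664, -0.2134, 0.0224]
eef_rot: [-132.7, 89.9, 176.5]
contact_force: [-0.2, 0.7, -1.0]
gripper_width: 0.0295
```

Request:
carry_out([
  [0,0,0,0,0,0,15],
  [0,0,0,0,0,0,15],
  [0,0,-2,0,0,0,15],
  [0,0,-3,0,0,0,15],
  [0,0,-4,0,0,0,15],
])

```text
time_s: 21.75
tcp_pos: [0.5672, -0.2143, 0.0201]
eef_rot: [47.6, 89.9, -3.2]
contact_force: [-1.8, 1.7, 9.7]
gripper_width: 0.0294
```

Request:
carry_out([
  [0,0,0,0,0,0,15],
  [0,0,0,0,0,0,38],
  [0,0,0,0,0,0,45],
  [0,0,0,0,0,0,50],
  [0,0,0,0,0,0,50],
])

```text
time_s: 22.25
tcp_pos: [0.5669, -0.2143, 0.0194]
eef_rot: [-127.9, 90.0, -178.8]
contact_force: [1.0, 0.5, -0.4]
gripper_width: 0.0432
```

Request:
carry_out([
  [0,0,5,0,0,0,50],
  [0,0,20,0,0,0,50],
  [0,0,50,0,0,0,60],
  [0,0,90,0,0,0,60],
  [0,0,115,0,0,0,60],
])

```text
time_s: 22.75
tcp_pos: [0.5678, -0.2145, 0.1377]
eef_rot: [34.9, 89.8, -15.9]
contact_force: [-0.3, 0.5, 0.5]
gripper_width: 0.0522
```

```bash
python3 - <<'E'
from h import *
s,j,R=jaw(); print(s["tcp_pos"],j)
cv2.imwrite("pics/w8.png",r.capture("wrist"))
E
```

```text
[ 0.56781533 -0.21452619  0.13772275] 39.19176873321173
```

View pics/w8.png

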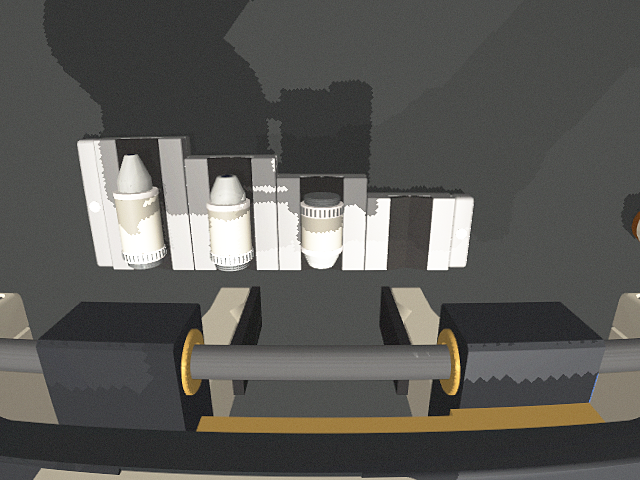

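Request:
carry_out([
  [-8,31,0,0,0,0.04,90],
  [-15,62,0,0,0,0.07,90],
  [-22,93,0,0,0,0.1,90],
  [-30,124,0,0,0,0.14,90],
  [-37,153,0,0,0,0.17,90],
])

```text
time_s: 23.3
tcp_pos: [0.5294, -0.0601, 0.1348]
eef_rot: [64.3, 90.0, 23.3]
contact_force: [-0.6, 0.8, -0.2]
gripper_width: 0.0787
```

Request:
carry_out([
  [-8,31,0,0,0,0.04,90],
  [-15,62,0,0,0,0.07,90],
  [-22,93,0,0,0,0.1,90],
  [-30,124,0,0,0,0.14,90],
  [-37,153,0,0,0,0.17,90],
])

```text
time_s: 23.8
tcp_pos: [0.4924, 0.093, 0.1349]
eef_rot: [61.7, 90.0, 30.4]
contact_force: [0.6, 0.2, -0.4]
gripper_width: 0.0791
```

Request:
carry_out([
  [-8,31,0,0,0,0.04,90],
  [-15,62,0,0,0,0.07,90],
  [-22,93,0,0,0,0.1,90],
  [-30,124,0,0,0,0.14,90],
  [-37,153,0,0,0,0.18,90],
])

```text
time_s: 24.3
tcp_pos: [0.4554, 0.2461, 0.1349]
eef_rot: [71.5, 90.0, 50.6]
contact_force: [1.1, -0.3, -0.7]
gripper_width: 0.0783
```

Request:
carry_out([
  [0,0,0,0,0,0,90],
  [0,0,0,0,0,0,90],
  [0,0,0,0,0,0,90],
])

```text
time_s: 24.6
tcp_pos: [0.4559, 0.2442, 0.1345]
eef_rot: [-119.8, 90.0, -140.9]
contact_force: [-0.9, -0.3, -0.3]
gripper_width: 0.0791
```

```bash
python3 -c "
from h import *
cv2.imwrite('pics/w9.png',seg((456,245)))"
```

```text
tcp [0.4559 0.2442 0.1345] jaw 68.9 [  50.   10.  -26.   -0.  -53. -161.]
(np.int64(322), np.int64(233)) 1912 ((458.93121337890625, 244.2268829345703), (30.279159545898438, 38.182456970214844), 68.84671020507812)
```

View pics/w9.png

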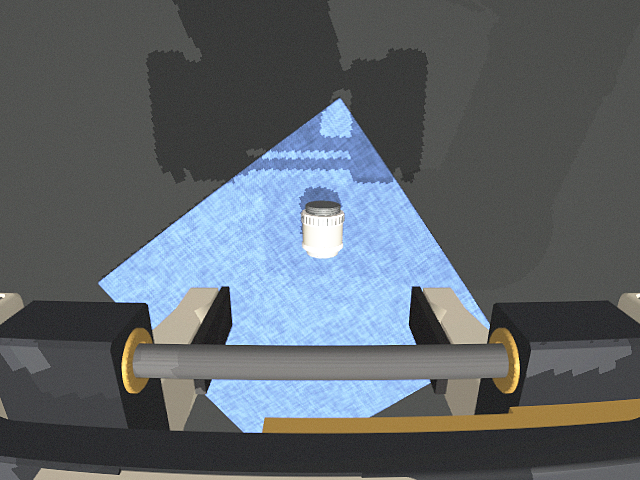

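Request:
carry_out([
  [1.5,0.5,-40,0,0,0,80],
  [1.5,0.5,-80,0,0,0,80],
  [1.5,0.5,-106,0,0,0,80],
  [1.5,0.5,-119,0,0,0,80],
  [1.5,0.5,-124,0,0,0,80],
])

```text
time_s: 25.15
tcp_pos: [0.457, 0.2436, 0.0091]
eef_rot: [-111.0, 89.8, -132.1]
contact_force: [0.2, -0.1, -0.0]
gripper_width: 0.0703
```

Request:
carry_out([
  [0,0,0,0,0,0,80],
  [0,0,0,0,0,0,80],
  [0,0,0,0,0,0,15],
  [0,0,0,0,0,0,15],
  [0,0,0,0,0,0,15],
])

```text
time_s: 25.65
tcp_pos: [0.4577, 0.2455, 0.0112]
eef_rot: [71.0, 89.9, 50.0]
contact_force: [0.6, 0.1, -0.3]
gripper_width: 0.0513
```

Request:
carry_out([
  [0,0,0,0,0,0,15],
  [0,0,0,0,0,0,15],
  [0,0,0,0,0,0,15],
  [0,0,0,0,0,0,15],
  [0,0,0,0,0,0,15],
])

```text
time_s: 26.15
tcp_pos: [0.4575, 0.2453, 0.0106]
eef_rot: [73.4, 90.0, 52.4]
contact_force: [-0.8, 0.3, 3.0]
gripper_width: 0.0294
```

Request:
carry_out([
  [0,0,10,0,0,0,15],
  [0,0,40,0,0,0,15],
  [0,0,80,0,0,0,15],
  [0,0,120,0,0,0,15],
  [0,0,120,0,0,0,15],
])

```text
time_s: 26.65
tcp_pos: [0.4601, 0.2475, 0.1368]
eef_rot: [62.2, 89.4, 41.2]
contact_force: [-0.2, 0.5, -0.4]
gripper_width: 0.0295
```

Request:
carry_out([
  [11,-28,0,0,0,-0.035,15],
  [22,-57,0,0,0,-0.07,15],
  [33,-85,0,0,0,-0.105,15],
  [44,-114,0,0,0,-0.14,15],
  [55,-142,0,0,0,-0.175,15],
])

```text
time_s: 27.15
tcp_pos: [0.5125, 0.102, 0.1308]
eef_rot: [111.1, 90.0, 79.9]
contact_force: [0.7, -0.5, -1.4]
gripper_width: 0.0292
```

Request:
carry_out([
  [11,-28,0,0,0,-0.035,15],
  [22,-57,0,0,0,-0.07,15],
  [33,-85,0,0,0,-0.105,15],
  [44,-114,0,0,0,-0.14,15],
  [55,-142,0,0,0,-0.175,15],
])

```text
time_s: 27.65
tcp_pos: [0.5675, -0.0401, 0.1307]
eef_rot: [-147.4, 90.0, 171.4]
contact_force: [-0.1, -0.9, -0.9]
gripper_width: 0.0297
```

Request:
carry_out([
  [11,-28,0,0,0,-0.035,15],
  [22,-57,0,0,0,-0.07,15],
  [33,-85,0,0,0,-0.105,15],
  [44,-114,0,0,0,-0.14,15],
  [55,-142,0,0,0,-0.175,15],
])

```text
time_s: 28.15
tcp_pos: [0.6225, -0.182, 0.1306]
eef_rot: [-142.7, 90.0, 166.0]
contact_force: [0.0, 0.2, -0.4]
gripper_width: 0.0295
```

Request:
carry_out([
  [0,0,0,0,0,0,15],
  [0,0,0,0,0,0,15],
  [0,0,0,0,0,0,15],
])

```text
time_s: 28.45
tcp_pos: [0.622, -0.1803, 0.1305]
eef_rot: [-152.6, 90.0, 156.3]
contact_force: [-0.9, 0.1, -0.6]
gripper_width: 0.0296
```

```bash
python3 -c "
from h import *
s,j,R=jaw();print(s['tcp_pos'],j,s['contact_force'],s['gripper_width'])"
```

```text
[ 0.62196781 -0.18025202  0.13047921] 38.90630046548669 [-0.94513776  0.14419133 -0.63326108] 0.0295964136957173
```

Request:
carry_out([
  [0,0,-30,0,0,0,15],
  [0,0,-65,0,0,0,15],
  [0,0,-90,0,0,0,15],
  [0,0,-103,0,0,0,15],
  [0,0,-107,0,0,0,15],
])

```text
time_s: 28.95
tcp_pos: [0.6217, -0.18, 0.0225]
eef_rot: [-129.0, 89.9, 179.9]
contact_force: [-0.5, 0.1, -0.6]
gripper_width: 0.0292
```

Request:
carry_out([
  [0,0,0,0,0,0,15],
  [0,0,0,0,0,0,15],
  [0,0,-2,0,0,0,15],
  [0,0,-3,0,0,0,15],
  [0,0,-4,0,0,0,15],
])

```text
time_s: 29.45
tcp_pos: [0.6227, -0.1808, 0.0201]
eef_rot: [47.6, 89.9, -3.6]
contact_force: [-1.9, 1.1, 9.0]
gripper_width: 0.0294
```

Request:
carry_out([
  [0,0,0,0,0,0,15],
  [0,0,0,0,0,0,38],
  [0,0,0,0,0,0,45],
  [0,0,0,0,0,0,50],
  [0,0,0,0,0,0,50],
])

```text
time_s: 29.95
tcp_pos: [0.6224, -0.1808, 0.0194]
eef_rot: [-129.6, 90.0, 179.3]
contact_force: [-0.5, -0.6, -0.3]
gripper_width: 0.0431
```

Request:
carry_out([
  [0,0,5,0,0,0,50],
  [0,0,20,0,0,0,50],
  [0,0,50,0,0,0,60],
  [0,0,90,0,0,0,60],
  [0,0,115,0,0,0,60],
])

```text
time_s: 30.45
tcp_pos: [0.6236, -0.181, 0.139]
eef_rot: [39.5, 89.8, -11.6]
contact_force: [0.7, -0.3, -1.0]
gripper_width: 0.0523
```

```bash
python3 - <<'E'
from h import *
s,j,R=jaw(); print(s["tcp_pos"],j)
P=r.camera_params("wrist"); im=r.capture("wrist")
for k,L in zip("abcd",(18,25,32,39)):
    for t in(-L,L):   # expected end-face centres
        p=G[k]+t*f; u=w2px("",[[p[0]/1e3,p[1]/1e3,.028]],P)[0]; cv2.circle(im,(int(u[0]),int(u[1])),2,(0,0,255),-1)
cv2.imwrite("pics/w10.png",im)
E
```

```text
[ 0.6236364  -0.18103836  0.13898759] 38.91310694777328
```

View pics/w10.png

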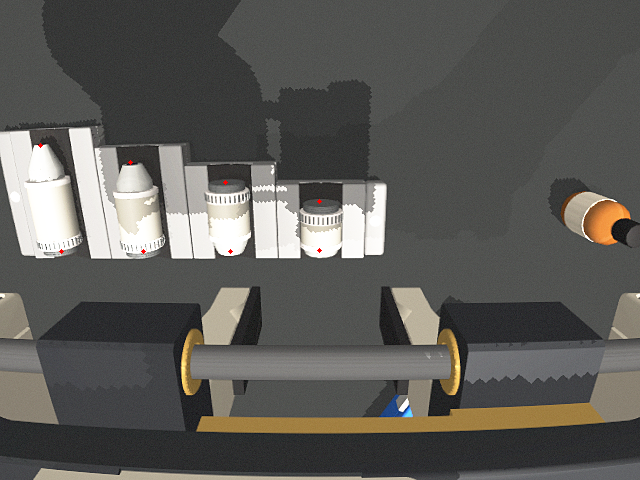

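Request:
carry_out([
  [0,0,20,0,0,0,60],
  [0,0,20,0,0,0,60],
  [0,0,20,0,0,0,60],
  [0,0,20,0,0,0,60],
  [0,0,20,0,0,0,60],
])

```text
time_s: 31.0
tcp_pos: [0.622, -0.1807, 0.1538]
eef_rot: [-134.0, 89.9, 174.9]
contact_force: [-0.7, 0.3, 0.4]
gripper_width: 0.0522
```

```bash
python3 - <<'E'
from h import *
a=cv2.imread("pics/scene0.png"); b=r.capture("scene")
for n,(x,y,w,h) in dict(bottle=(285,290,40,45),blower=(365,270,55,65)).items():
    print(n,"mean diff",cv2.absdiff(a,b)[y:y+h,x:x+w].mean())
print(r.get_state()["contact_force"],r.close_job())
E
```

```text
bottle mean diff 1.4288888888888889
blower mean diff 1.939020979020979
the job is handed in; nothing more can be done
[ 1.0564389  -0.55432369 -0.30677335] None
```

All four objectives are in the tray in order of length, and I handed the job in at about 31 s of the 109 s allowed. I picked each one up across its barrel, lowered it until it was at or within about 1 mm of the bottom of the V, and released it.

- **Placement:** the last wrist picture shows each objective lying along its own groove, with nothing sticking out. The ends I could see were within about 2 mm of where they should be. I judged the settled height from the picture and the release height; I did not measure it.
- **Orientation:** the two longest have their noses towards one end of the tray and the two shortest towards the other, which the task allows.
- **Bystanders:** the scene picture around the oil bottle and the blower hardly changed from the start (mean difference 1.4 and 1.9 grey levels out of 255), so neither moved.
- **Gripper:** it was about 135 mm above the tray at hand-in and touching nothing.

No check failed or disagreed. The job reports no verdict, so I don't know the judged result.

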